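Fit the pulley and hold its snap ring spread at the groove

TASK

Fit the loose belt pulley onto the drive unit's upright axle stub, hub up and all the way down on its seat. Then take the circlip pliers by the handles, squeeze them fully so that the snap ring on their tips spreads, bring it over the stub and slide it down to the groove above the pulley. Finish while still holding the pliers there, squeezed, level and still, with the spread ring around the groove and not pressed hard against pulley or stub; leave everything else on the bench where it is.

Things in the scene. Friction and masses are not known exactly. Their poses are not given: they have to be found in the camera images.
- pulley: loose aluminium belt pulley, 0.18 kg, 30 mm tall: a grooved wheel 80 mm across and 12 mm thick at the bottom, above it a round hub 42 mm across and 18 mm tall (grip it there). Through bore 29.6 mm. Lies flat on the bench, hub up, to the left or the right of the drive unit. Origin: centre of its underside; z is the bore axis.
- drive: fixed white drive unit, 130 x 130 x 36 mm, between the pulley and the pliers, with an upright steel axle stub in the middle. Origin: centre of its underside, on the bench.
- stub_seat (a point): the seat for the pulley: centre of the steel collar (48 mm across) at the foot of the stub, 40 mm above the bench. The stub, 26 mm across, rises 52 mm from here, z up.
- stub_groove (a point): middle of the ring groove on the stub's axis, 76 mm above the bench. The groove is 8 mm tall (72 to 80 mm) and 21 mm across. A seated pulley's hub ends 2 mm below the groove (70 mm above the bench).
- stub_top (a point): centre of the flat top end of the stub, 92 mm above the bench
- pliers: loose bent-tip circlip pliers, 0.18 kg, 200 mm long, an open snap ring already on their tips, lying level on a stand. Origin: on the rivet, at the handles' underside; x forward to the ring, z up. Two grey handles, each 10 mm thick, 16 mm tall, bottom at origin height, run from 22 to 112 mm behind the rivet; the jaws end 60 mm ahead of it.
- grip_point (a point): on the pliers, midway between the handles, 45 mm behind the rivet, at half the handles' height: squeeze here across the pliers' y. On the stand it is 48 mm above the bench. Here the handles measure about 61 mm over the outsides at rest, 50 mm (handles parallel) fully squeezed.
- clip_eye (a point): on the pliers: centre of the ring's bore when fully spread, 58.6 mm ahead of the rivet, 18 mm below the pliers' origin, in the ring's middle plane. The ring (round wire 5 mm thick) hangs level below the tips, reaching 88 mm ahead of the rivet; its mouth faces the rivet. Bore 24 mm at rest (does not pass the stub), about 31 mm fully spread.
- spread (a joint): opening angle of each plier arm, rad: 0 at rest, 0.125 at the stop (ring fully spread). Squeezing the handles together spreads the ring against a spring: 5 N at rest to 9 N at the stop, at the grip point; let go, it closes again. More grip force only presses on the stop (50 N is fine).
- stand: fixed aluminium stand of the pliers: base 150 x 70 x 6 mm, two posts 40 mm tall, one under the rivet (26 x 24 mm), one under the handle ends (26 mm long, 84 mm wide, 102 mm behind). Between them is room for fingers beside the handles. Origin: on the bench below the rivet; x forward as the pliers lie.
- jar: bystander: white plastic lidded jar, 56 mm across, 65 mm tall, near the robot
- dish: bystander: glass dish, 80 mm across, 15 mm tall, near the robot
- spatula: bystander: spatula 160 mm long lying near the robot
- reagent: bystander: amber bottle, 60 mm across, 125 mm tall, beyond the drive unit to the left
- bowl: bystander: white china bowl, 100 mm across, 50 mm tall, beyond the drive unit to the right
- bead_jar: bystander: open glass jar of blue beads, 72 mm across, 75 mm tall, on the right
- glove_box: bystander: cardboard box 120 x 100 x 60 mm, on the left
Things that resemble listed ones, but are neither listed nor needed, are in the scene too. What is shaped like the drive but pink is not meant.

How it is judged:
On the way, in this order (a step that is already met when the one before it is completed fails the run):
1. the pulley sits on its seat on the stub, let go (horizontal distance between pulley and stub_seat below 0.004 m and z of pulley in the frame of stub_seat between -0.004 and 0.003 m and angle between pulley's own z axis and vertical below 0.06 rad and contact force between the fingers and pulley below 0.5 N), for 0.2 s.
2. the squeezed pliers hold the spread ring above the end of the stub (value of joint spread above 0.1 rad and horizontal distance between clip_eye and stub_top below 0.008 m and z of clip_eye in the frame of stub_top above 0.002 m and contact force between the fingers and pliers above 5 N), for 0.05 s.
At the end, for the whole second after the job is handed in: Pulley upright, let go, down on its seat within 3 mm. Fingers grip the pliers (over 8 N), arms spread over 0.1 rad, ring centre within 5 mm of the axis and 4.5 mm of the groove's middle height, pliers level within 0.12 rad, still, off the stand, pressing on stub or pulley with under 5 N (all of step 1 and value of joint spread above 0.1 rad and horizontal distance between clip_eye and stub_groove below 0.005 m and z of clip_eye in the frame of stub_groove between -0.0045 and 0.0045 m and angle between pliers's own z axis and vertical below 0.12 rad and contact force between the fingers and pliers above 8 N and contact force between pliers and drive below 5 N and contact force between pliers and pulley below 5 N and contact force between pliers and stand below 0.1 N and linear speed of pliers below 0.02 m/s); the arm keeps its last pose, push and grip.
It fails at once if a bystander is pushed more than 30 mm (distance of any of jar, dish, spatula, reagent, bowl, bead_jar, glove_box from where it was at the start of the episode above 0.03 m).
It also fails if it takes over 58 s, if anything falls off the work surface, if the arm or the gripper's body presses on something with over 40 N, if the wrist force passes 120 N, or if a joint passes its speed limit or range.

ROBOT

A 7-joint arm with a two-finger parallel gripper is mounted at the origin on the work surface. World frame = base frame: x ahead of the robot, y to its left, z up, the work surface at z = 0. Lengths are in m, angles in rad, forces in N, time in s.
With the tool pointing down it reaches from about 0.425 to 0.925 m from the base axis. Payload 6.8 kg.
Tool frame: the origin (TCP) lies at the very end of the fingers, on their centre line; the grasp point (between the pads) lies 19 mm behind it; z points along the fingers, y is the line along which they close (so a half turn about z gives the same grasp; the last joint's range is limited). The gripper opens to 85 mm and grips with 20 to 120 N. Pads are 22 mm wide; open, the fingers measure 114 mm over their backs; the gripper's body (76 mm by 85 mm) begins 54 mm behind the grasp point. The pads swing forward as they close: fully open they stand 13 mm farther back than shut.
Start: joints at [1.153, 0.477, 0.022, 1.555, -0.011, 1.109, -0.083], TCP at [0.206, -0.643, 0.231] pointing down, gripper open.
Joint ranges: [-2.96, 2.96], [-0.34, 2.1], [-1.41, 1.46], [0.24, 2.44], [-1.37, 4.51], [0.17, 1.92], [-2.96, 2.96]. Speed limits (rad/s): [2.39, 2.39, 3.14, 3.14, 3.14, 3.14, 3.14].

INTERFACE

Orientations are given as a unit quaternion [w, x, y, z].
In Python, from station import bot gives the robot as it stands. The module is installed in compiled form; this text tells all that it offers.
- The arm moves only by the shell command python3 -m jog 'ROWS' [OPENING] [FORCE]. ROWS is JSON, a list of rows, each a list of 4 numbers: the shift along the tool's x, y, z in cm, then the turn about the tool's z in rad. In form: [[x, y, z, spin], ...]. A call has 1 to 20 rows; each row is the pose to reach, as a shift and turn from the pose commanded when the call began, along the tool's axes at that moment; what a row does not reach only later rows make up. A row lasts 1/12 s, in which the tool goes at most 41.7 mm and 7.16 degrees, less where a joint would pass 70% of its speed; a pose out of reach is approached as far as the arm can. A call with a gripper value outside its range is refused whole. OPENING is the closure, from -1 (fully open) to 1 (shut), set as the call begins (- or left out, the last holds). The fingers move at their own pace and stop on an object; FORCE is the grip in N (left out, the last holds). Time passes only in rows, so rows that repeat a pose let the fingers close. It gives the time, the measured TCP pose, the force, the opening and the grip force at its end, in the units of the state.
- bot.get_obs(): the state, without advancing time (a new reading comes with each control period).
- bot.read_camera(name): name is "scene" or "top" or "wrist"; returns a dict with "pixels" (384x512x3 uint8, red, green, blue), "depth" (384x512 float32, m along the optical axis (not along the pixel's ray), 0 where there is no reading), "fovy" (degrees; the focal length in pixels is half the picture's height over the tangent of half this angle, whatever the lens; pixels are square), "cx", "cy" (the principal point, pixels), "pose" (4x4, takes a point from camera to world coordinates). Camera axes: x right, y down, z forward; pixel columns grow to the right and rows downward; lengths in m; the calibration is good to about 2 mm. A picture is of the moment at which its call begins.
- bot.hand_in(): hands the job in; it is judged then, once.
The state is a dict: "t": time; "q": joint angles; "joint_vel": joint speeds; "joint_torque": joint torques, N m; "eef_pos": TCP position; "tool_rot": TCP orientation; "contact_force": force on the tool from outside, world axes, zero at the start; "torque": the same for the moment, N m; "gripper_width": opening from 0.0 (shut) to 1.0 (fully open); "grasp_force": force on a finger pad.
Only numpy, scipy, OpenCV 4.12 (cv2) and the standard library are available. Lean on these libraries where they do the work, as an engineer would, in place of code of your own. Each camera call takes 0.05 s, during which the arm holds its last target. There are 200 camera calls.

## Working session

There is one attempt and no reset: what is moved stays moved. The work goes in short steps, Python scripts to look and compute and a shell command to move; the robot and the scene stay as the last step left them, time stands still between calls to the robot, and variables do not carry over. Pictures are saved under pics/ and viewed, at most 10 in all, crops included, and the job is handed in when it is done.

```bash
mkdir -p pics; ls; cat > h.py <<'E'
import numpy as np, cv2
from station import bot
def cam(n):
    c=bot.read_camera(n); h=c["pixels"].shape[0]
    c["f"]=h/2/np.tan(np.radians(c["fovy"])/2); return c
def save(c,name,crop=None,s=1):
    p=c["pixels"][:,:,::-1]
    if crop: x0,y0,x1,y1=crop; p=p[y0:y1,x0:x1]
    cv2.imwrite("pics/"+name,cv2.resize(p,None,fx=s,fy=s,interpolation=cv2.INTER_CUBIC))
def ray(c,u,v,z):
    u=np.atleast_1d(np.float64(u));v=np.atleast_1d(np.float64(v))
    d=np.stack([(u-c["cx"])/c["f"],(v-c["cy"])/c["f"],np.ones_like(u)],-1)@c["pose"][:3,:3].T
    o=c["pose"][:3,3]; return o+d*((z-o[2])/d[:,2])[:,None]
def cloud(c):
    v,u=np.mgrid[:384,:512]; d=c["depth"]
    p=np.stack([(u-c["cx"])/c["f"]*d,(v-c["cy"])/c["f"]*d,d],-1)
    P=p@c["pose"][:3,:3].T+c["pose"][:3,3]; P[d==0]=np.nan; return P
E
python3 - <<'E'
from h import *
for n in("scene","top"):
    c=cam(n); save(c,n+"0.png",s=1.5); print(n,c["f"],c["cx"],c["cy"],c["pose"].round(3).tolist(), (c["depth"]>0).mean())
print(bot.get_obs())
E
```

```text
pics
scene 475.0418186411738 248.5188094432722 197.9890508086608 [[-0.607, 0.654, -0.451, 1.122], [0.794, 0.502, -0.342, 0.447], [0.002, -0.566, -0.824, 1.175], [0.0, 0.0, 0.0, 1.0]] 0.9960988362630209
top 415.8191246051621 254.06830357669372 189.27939894728212 [[-0.025, -0.986, 0.164, 0.282], [-1.0, 0.027, 0.011, -0.015], [-0.016, -0.164, -0.986, 1.521], [0.0, 0.0, 0.0, 1.0]] 0.9960225423177084
{'t': 0.1, 'q': array([ 1.15286306,  0.47771569,  0.02236349,  1.55630872, -0.01146759,
        1.1092582 , -0.08311124]), 'joint_vel': array([-6.19892787e-05, -1.23875689e-03, -1.67020638e-03, -1.91459637e-03,
       -1.06647492e-03, -3.18412038e-04, -6.10994122e-04]), 'joint_torque': array([ 3.72503433e-03, -5.97766936e+01,  1.61302909e+00, -2.81957263e+01,
        1.26980254e-02,  5.01889939e-03,  1.22367140e-05]), 'eef_pos': array([ 0.20562721, -0.64239573,  0.23044302]), 'tool_rot': array([-7.56211292e-04,  9.88023697e-01,  1.54300244e-01, -1.94431907e-04]), 'contact_force': array([-0.2597037 ,  0.28211476, -0.20737242]), 'torque': array([ 0.07423267, -0.01940758, -0.02975613]), 'grasp_force': 0.0, 'gripper_width': 0.9987544949862884}
```

View pics/scene0.png

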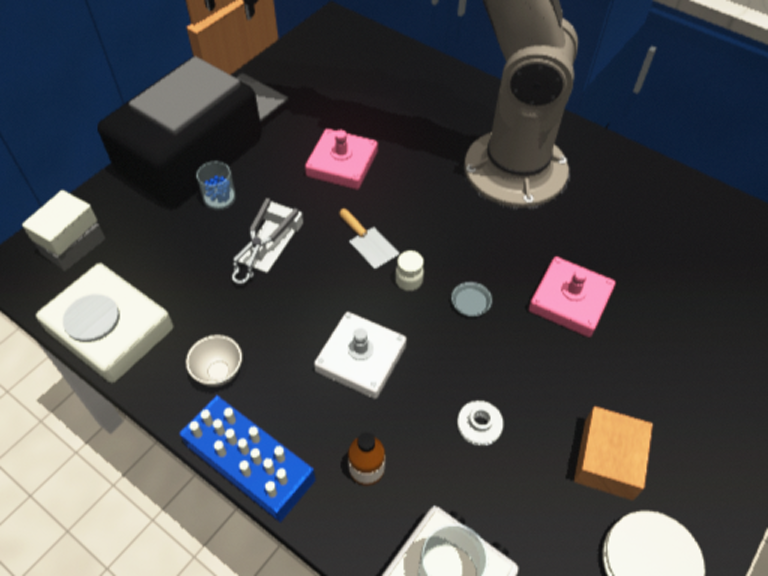

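View pics/top0.png

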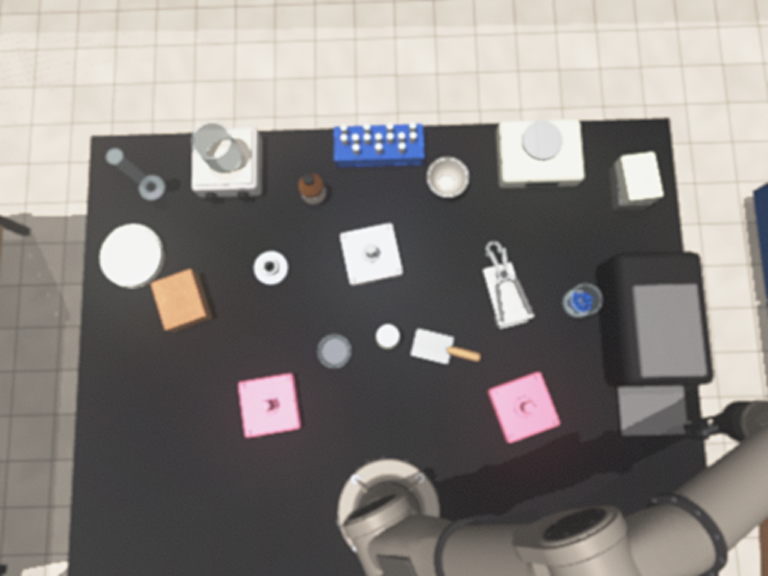

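The scene view shows the white drive near (360,350), the pulley at (480,422) and the pliers at (265,240), in 1.5x picture pixels. In the top view they are at (372,253), (271,267) and (508,290).

```bash
cat > m.py <<'E'
from h import *
out={}
for n in("scene","top"):
    c=cam(n); P=cloud(c); px=c["pixels"].astype(int); g=px.mean(2)
    sat=px.max(2)-px.min(2)
    def at(u,v): return P[int(v/1.5),int(u/1.5)]
    gp,gd=((480,422),(360,352)) if n=="scene" else ((271,267),(372,253))
    print(n,"seed",at(*gp).round(3),at(*gd).round(3))
    def comp(z,seed,r,thr=110):
        s=ray(c,seed[0]/1.5,seed[1]/1.5,z)[0]
        m=(g>thr)&(sat<40)&(np.hypot(P[...,0]-s[0],P[...,1]-s[1])<r)
        nn,l,st,ce=cv2.connectedComponentsWithStats(m.astype(np.uint8))
        return l==1+np.argmax(st[1:,4])
    m=comp(0.01,gp,0.07)
    # wheel top plane outline: silhouette ellipse -> hull -> rays at z=12mm
    h=cv2.convexHull(cv2.findContours(m.astype(np.uint8),0,1)[0][0])[:,0]
    for z in(0.0,0.006,0.012):
        q=ray(c,h[:,0],h[:,1],z)[:,:2]; (x,y),r=cv2.minEnclosingCircle(q.astype(np.float32)); print("pulley hull",z,round(x,4),round(y,4),round(r,4))
    S=P[m]; k=(S[:,2]>0.025)&(S[:,2]<0.036); q=S[k][:,:2]; print("hub top pts",k.sum(),cv2.minEnclosingCircle(q.astype(np.float32)),np.median(S[k][:,2]))
    m=comp(0.036,gd,0.12)
    S=P[m]; k=(S[:,2]>0.025)&(S[:,2]<0.045)
    r=cv2.minAreaRect(S[k][:,:2].astype(np.float32)*1000); print("drive rect",r)
    s=np.array(r[0])/1000
    d=np.hypot(P[...,0]-s[0],P[...,1]-s[1])
    for a,b in((.085,.1),(.06,.084)):
        k=(P[...,2]>a)&(P[...,2]<b)&(d<.04); q=P[k]; print("stub",k.sum(),np.nanmean(q,0).round(4),np.nanmin(q,0).round(4),np.nanmax(q,0).round(4))
    # pliers
    s=ray(c,*( (265/1.5,240/1.5) if n=="scene" else (508/1.5,290/1.5)),0.03)[0]
    d=np.hypot(P[...,0]-s[0],P[...,1]-s[1]); k=(P[...,2]>0.046)&(P[...,2]<0.075)&(d<.16)
    np.save(n+"_pl.npy",P[k]); print("pliers",s.round(3),k.sum())
    x0=[110,50][n=="top"]; 
    if n=="scene": save(c,"s_pl.png",(140,120,220,200),7)
    else: save(c,"t_pl.png",(300,150,380,230),7)
E
python3 m.py
```

```text
scene seed [0.578 0.275 0.001] [0.615 0.034 0.049]
pulley hull 0.0 0.5786 0.2741 0.0436
pulley hull 0.006 0.5814 0.275 0.0434
pulley hull 0.012 0.5841 0.2759 0.0432
hub top pts 113 ((0.5825166702270508, 0.2748999297618866), 0.021703163161873817) 0.030632457405765035
drive rect ((605.7808837890625, 26.313751220703125), (132.5165557861328, 131.37562561035156), 10.301201820373535)
stub 76 [0.6068 0.0275 0.0928] [0.5916 0.014  0.0853] [0.6189 0.0406 0.0993]
stub 38 [0.6127 0.0313 0.072 ] [0.6005 0.0166 0.06  ] [0.6189 0.0385 0.0839]
pliers [ 0.518 -0.291  0.03 ] 478
top seed [ 0.585  0.278 -0.001] [0.595 0.021 0.096]
pulley hull 0.0 0.5845 0.2782 0.0446
pulley hull 0.006 0.5833 0.277 0.0445
pulley hull 0.012 0.5821 0.2759 0.0443
hub top pts 43 ((0.5819197297096252, 0.2737344801425934), 0.02075178734958172) 0.02972524603802351
drive rect ((605.36669921875, 24.367691040039062), (131.11866760253906, 129.82144165039062), 10.629292488098145)
stub 41 [0.6049 0.0243 0.0917] [0.5922 0.0133 0.0856] [0.6175 0.0348 0.0984]
stub 9 [0.5962 0.0225 0.0742] [0.5923 0.0138 0.064 ] [0.6012 0.0357 0.0833]
pliers [ 0.506 -0.303  0.03 ] 334
```

```bash
cat >> h.py <<'E'
from scipy.spatial.transform import Rotation as Ro
def tool():
    o=bot.get_obs(); w,x,y,z=o["tool_rot"]; return o["eef_pos"],Ro.from_quat([x,y,z,w]).as_matrix(),o
def go(*targets):
    p,R,o=tool(); print("t",round(o["t"],2),"p",p.round(4),"xhead",round(float(np.arctan2(R[1,0],R[0,0])),4))
    for t in targets: print(t,"-> cm",((np.array(t)-p)@R*100).round(2))
E
python3 - <<'E'
from h import *
p=cam("wrist"); print(p["f"],p["pose"].round(3).tolist())
go((.44,-.32,.28),(.58,.275,.25),(.6,.025,.3))
for n in("scene","top"):
    P=np.load(n+"_pl.npy"); h=P[(P[:,2]<.066)]
    q=h[:,:2]; m=q.mean(0); u,s,vt=np.linalg.svd(q-m); d=vt[0]*np.sign(vt[0,0]); t=(q-m)@d
    print(n,m.round(4),np.arctan2(d[1],d[0]).round(3),(m+d*t.max()).round(4),(m+d*t.min()).round(4),np.ptp((q-m)@vt[1]).round(4),np.percentile(P[:,2],[5,50,95]).round(3))
E
```

```text
308.1055767253114 [[0.303, -0.914, -0.27, 0.275], [-0.953, -0.291, -0.086, -0.62], [-0.0, 0.283, -0.959, 0.373], [0.0, 0.0, 0.0, 1.0]]
t 0.25 p [ 0.2057 -0.6426  0.2308] xhead 0.3098
(0.44, -0.32, 0.28) -> cm [ 32.15 -23.59  -4.9 ]
(0.58, 0.275, 0.25) -> cm [ 63.62 -75.99  -1.85]
(0.6, 0.025, 0.3) -> cm [ 57.9  -51.57  -6.87]
scene [ 0.5113 -0.3111] 1.027 [ 0.5566 -0.2362] [ 0.4412 -0.4268] 0.1562 [0.048 0.055 0.066]
top [ 0.5069 -0.3112] 0.845 [ 0.5707 -0.2394] [ 0.4125 -0.4176] 0.1774 [0.048 0.055 0.066]
```

View pics/t_pl.png

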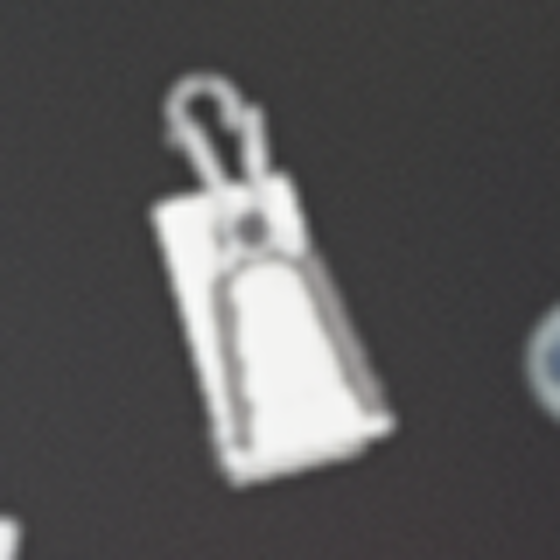

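The crop shows the pliers heading up and slightly left, with the rivet at (250,225) and the ring at (205,105). The handles reach down to (243,440) and (370,410). I'll take a wrist look from above.

```bash
python3 - <<'E'
from h import *
go((.50,-.31,.26))
E
python3 -m jog '[[10,-8,-4,0],[20,-16,-4,0],[30,-24,-4,0],[38.1,-22.6,-3,0],[38.1,-22.6,-3,0],[38.1,-22.6,-3,0],[38.1,-22.6,-3,0],[38.1,-22.6,-3,0],[38.1,-22.6,-3,0],[38.1,-22.6,-3,0],[38.1,-22.6,-3,0],[38.1,-22.6,-3,0],[38.1,-22.6,-3,0],[38.1,-22.6,-3,0],[38.1,-22.6,-3,0]]' -1
python3 - <<'E'
from h import *
c=cam("wrist"); save(c,"w1.png",s=1.5); np.savez("w1.npz",**c); go((.50,-.31,.26))
E
```

```text
t 0.25 p [ 0.2057 -0.6426  0.2308] xhead 0.3098
(0.5, -0.31, 0.26) -> cm [ 38.17 -22.71  -2.9 ]
t: 1.5
eef_pos: [0.4984, -0.3131, 0.2611]
tool_rot: [0.0, 0.988, 0.153, -0.0]
contact_force: [0.5, -0.0, 0.6]
gripper_width: 0.999
grasp_force: 0.0
t 1.55 p [ 0.4984 -0.3132  0.2612] xhead 0.3067
(0.5, -0.31, 0.26) -> cm [ 0.25 -0.26  0.12]
```

View pics/w1.png

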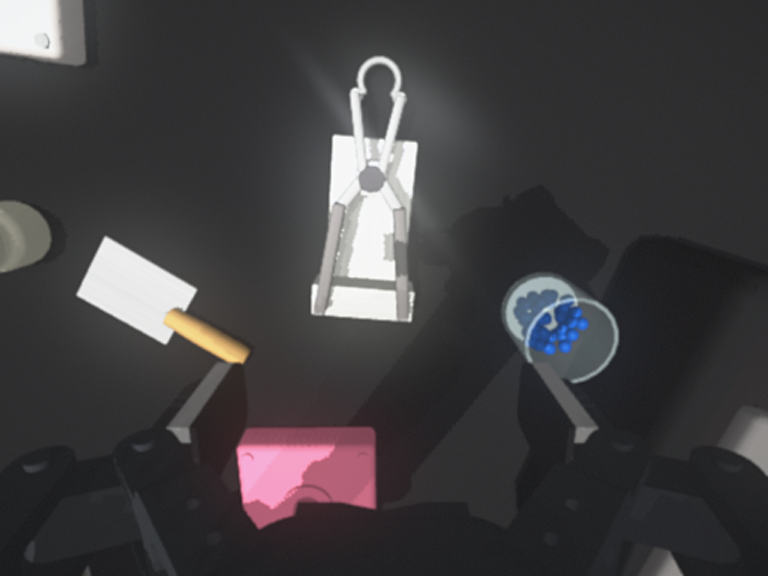

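The wrist view shows the pliers with the rivet at (371,178) and the ring at (379,80). The left handle runs (337,207)-(321,312) and the right one (400,210)-(404,318).

```bash
cat > pl.py <<'E'
from h import *
c=dict(np.load("w1.npz")); P=cloud(c)
def mid(u,v,z): return ray(c,np.array(u)/1.5,np.array(v)/1.5,z)[:,:2]
v,u=np.mgrid[:384,:512]; U=u*1.5;V=v*1.5
k=(U>300)&(U<430)&(V>215)&(V<315)&(P[...,2]>.049)&(P[...,2]<.062)
H=P[k]; L=H[U[k]<362]; Rr=H[U[k]>=362]
print(len(L),len(Rr),np.median(L[:,2]),np.median(Rr[:,2]))
fit=[]
for q in(L,Rr):
    q=q[:,:2].astype(np.float32); vx,vy,x,y=cv2.fitLine(q,cv2.DIST_HUBER,0,.001,.001).ravel(); s=np.sign(vx)
    fit.append((np.array([x,y]),np.array([vx,vy])*s)); print(x,y,np.arctan2(vy*s,vx*s),np.ptp((q-[x,y])@[vx,vy]))
ax=fit[0][1]+fit[1][1]; ax/=np.linalg.norm(ax); th=np.arctan2(ax[1],ax[0])
riv=mid([371],[178],.06)[0]; 
print("heading",th,"half-angle",[np.arctan2(f[1][1],f[1][0])-th for f in fit],"rivet",riv)
n=np.array([-ax[1],ax[0]])
g=riv-.045*ax
lat=[]
for p0,d in fit:
    s=((g-p0)@ax)/(d@ax); lat.append((p0+s*d-g)@n)
print("lateral of handles at grip",lat); g2=g+n*np.mean(lat)
ring=mid([379],[80],.0225)[0]; e=riv+.0586*ax
print("grip",g,g2,"eye pred",e,"ring px",ring, "ring lateral",(ring-riv)@n,(ring-riv)@ax)
E
python3 pl.py
```

```text
578 569 0.05587307605379055 0.055954896448160873
0.47297677 -0.27648577 0.09516809 0.08045961
0.48921716 -0.33055326 0.34931868 0.079319954
heading 0.22224338 half-angle [np.float32(-0.12707528), np.float32(0.1270753)] rivet [ 0.54546052 -0.28950497]
lateral of handles at grip [np.float64(0.02575872379062675), np.float64(-0.02522591788415887)]
grip [ 0.50156728 -0.2994238 ] [ 0.50150856 -0.29916394] eye pred [ 0.60261928 -0.27658845] ring px [ 0.61441596 -0.27381579] ring lateral 0.00010425839340982325 0.07071769331894168
```

```bash
python3 - <<'E'
from h import *
go((.585,.02,.25))
E
python3 -m jog '[[4,-4,1,0.085],[8,-8,1,0.085],[12,-12,1,0.085],[16,-16,1,0.085],[18,-20,1,0.085],[18.3,-24,1,0.085],[18.3,-29,1,0.085],[18.3,-29,1,0.085],[18.3,-29,1,0.085],[18.3,-29,1,0.085],[18.3,-29,1,0.085],[18.3,-29,1,0.085]]' -1
cat > dr.py <<'E'
from h import *
import sys
def stub(c):
    P=cloud(c); res=[]
    for z,a,b,r in((.092,.088,.096,.013),):
        k=((P[...,2]>a)&(P[...,2]<b)&(np.hypot(P[...,0]-.6055,P[...,1]-.0255)<.03)).astype(np.uint8)
        h=cv2.convexHull(np.concatenate(cv2.findContours(k,0,1)[0]))[:,0]
        q=ray(c,h[:,0],h[:,1],z)[:,:2]; (x,y),rr=cv2.minEnclosingCircle(q.astype(np.float32)); print("stub top",round(x,4),round(y,4),round(rr,4),k.sum(),P[k>0].mean(0).round(4))
    k=(P[...,2]>.031)&(P[...,2]<.040)&(np.hypot(P[...,0]-.6055,P[...,1]-.0255)<.11)
    print("rect",cv2.minAreaRect(P[k][:,:2].astype(np.float32)*1000))
if __name__=="__main__":
    c=cam("wrist"); np.savez("w2.npz",**c); stub(c); save(c,"w2.png"); go((.565,.27,.2),(.565,.27,.25))
E
python3 dr.py
```

```text
t 1.55 p [ 0.4984 -0.3132  0.2612] xhead 0.3067
(0.585, 0.02, 0.25) -> cm [ 18.32 -29.15   1.09]
t: 2.55
eef_pos: [0.5857, 0.018, 0.2513]
tool_rot: [0.001, 0.994, 0.111, -0.0]
contact_force: [0.1, -0.4, -0.0]
gripper_width: 1.003
grasp_force: 0.0
stub top 0.6081 0.0271 0.0131 540 [0.6083 0.0269 0.0918]
rect ((607.9960327148438, 26.771820068359375), (129.34934997558594, 129.58175659179688), 10.549121856689453)
t 2.6 p [0.5858 0.0176 0.2512] xhead 0.2209
(0.565, 0.27, 0.2) -> cm [  3.51 -25.09   5.09]
(0.565, 0.27, 0.25) -> cm [  3.51 -25.08   0.09]
```

```bash
python3 -m jog '[[3.5,-4,0,0],[3.5,-8,0,0],[3.5,-12,0,0],[3.5,-16,0,0],[3.5,-20,0,0],[3.5,-25,2,0],[3.5,-25,4,0],[3.5,-25,4,0],[3.5,-25,4,0],[3.5,-25,4,0]]' -1
cat > pu.py <<'E'
from h import *
c=cam("wrist"); P=cloud(c); s=np.array([.583,.275])
d=np.hypot(P[...,0]-s[0],P[...,1]-s[1])
for z,a,b in((.03,.027,.034),(.012,.009,.016)):
    k=((P[...,2]>a)&(P[...,2]<b)&(d<.055)).astype(np.uint8)
    h=cv2.convexHull(np.concatenate(cv2.findContours(k,0,1)[0]))[:,0]
    q=ray(c,h[:,0],h[:,1],z)[:,:2]; (x,y),rr=cv2.minEnclosingCircle(q.astype(np.float32)); print(z,round(x,4),round(y,4),round(rr,4),k.sum())
    if z==.03: e=(x,y)
go((*e,.1),(*e,.015))
E
python3 pu.py
```

```text
t: 3.43
eef_pos: [0.5657, 0.2693, 0.2116]
tool_rot: [0.001, 0.994, 0.11, 0.0]
contact_force: [0.9, -0.6, 1.0]
gripper_width: 1.003
grasp_force: 0.0
0.03 0.5847 0.2766 0.0209 596
0.012 0.5846 0.2766 0.0398 2766
t 3.48 p [0.566  0.2693 0.2121] xhead 0.2204
(0.5847100615501404, 0.2765582203865051, 0.1) -> cm [ 1.97 -0.31 11.22]
(0.5847100615501404, 0.2765582203865051, 0.015) -> cm [ 1.95 -0.32 19.72]
```

```bash
python3 -m jog '[[2,-0.3,4,0],[2,-0.3,8,0],[2,-0.3,12,0],[2,-0.3,15,0],[2,-0.3,17.5,0],[2,-0.3,19,0],[2,-0.3,19.6,0],[2,-0.3,19.6,0],[2,-0.3,19.6,0],[2,-0.3,19.6,0]]' -1
python3 - <<'E'
from h import *
go((.5847,.2766,.016))
E
```

```text
t: 4.32
eef_pos: [0.5845, 0.2799, 0.0175]
tool_rot: [-0.001, 0.994, 0.112, 0.002]
contact_force: [0.3, -0.5, -0.1]
gripper_width: 0.999
grasp_force: 0.0
t 4.32 p [0.5845 0.2799 0.0175] xhead 0.2241
(0.5847, 0.2766, 0.016) -> cm [-0.06  0.33  0.15]
```

```bash
python3 -m jog '[[0,0.3,0.1,0],[0,0.3,0.1,0],[0,0.3,0.1,0],[0,0.3,0.1,0]]' -1
python3 - <<'E'
from h import *
go((.5847,.2766,.016))
E
```

```text
t: 4.65
eef_pos: [0.5838, 0.2765, 0.0148]
tool_rot: [-0.0, 0.994, 0.112, 0.0]
contact_force: [0.2, 0.1, 0.8]
gripper_width: 1.0
grasp_force: 0.0
t 4.65 p [0.5838 0.2765 0.0148] xhead 0.2246
(0.5847, 0.2766, 0.016) -> cm [ 0.09  0.01 -0.12]
```

```bash
python3 -m jog '[[0.1,0,-0.1,0],[0.1,0,-0.1,0],[0.1,0,-0.1,0],[0.1,0,-0.1,0],[0.1,0,-0.1,0],[0.1,0,-0.1,0],[0.1,0,-0.1,0],[0.1,0,-0.1,0],[0.1,0,-0.1,0],[0.1,0,-0.1,0]]' 1 40
python3 - <<'E'
from h import *
go((.5847,.2766,.016))
E
python3 -m jog '[[0,0,-2,0],[0,0,-5,0],[0,0,-9,0],[0,0,-13,0],[0,0,-13,0],[0,0,-13,0]]'
python3 - <<'E'
from h import *
go((.6079,.0269,.15)); c=cam("wrist"); save(c,"w3.png",(60,130,440,384),2); np.savez("w3.npz",**c)
E
```

```text
t: 5.48
eef_pos: [0.5847, 0.2769, 0.0156]
tool_rot: [-0.0, 0.994, 0.112, 0.0]
contact_force: [-1.0, -0.8, 5.4]
gripper_width: 0.47
grasp_force: 40.7
t 5.48 p [0.5847 0.2769 0.0156] xhead 0.2249
(0.5847, 0.2766, 0.016) -> cm [-0.    0.03 -0.04]
t: 5.98
eef_pos: [0.586, 0.2775, 0.1478]
tool_rot: [-0.001, 0.994, 0.112, 0.002]
contact_force: [-0.1, -0.3, -1.8]
gripper_width: 0.467
grasp_force: 41.0
t 5.98 p [0.586  0.2775 0.1478] xhead 0.2245
(0.6079, 0.0269, 0.15) -> cm [-3.44 24.91 -0.27]
```

View pics/w3.png

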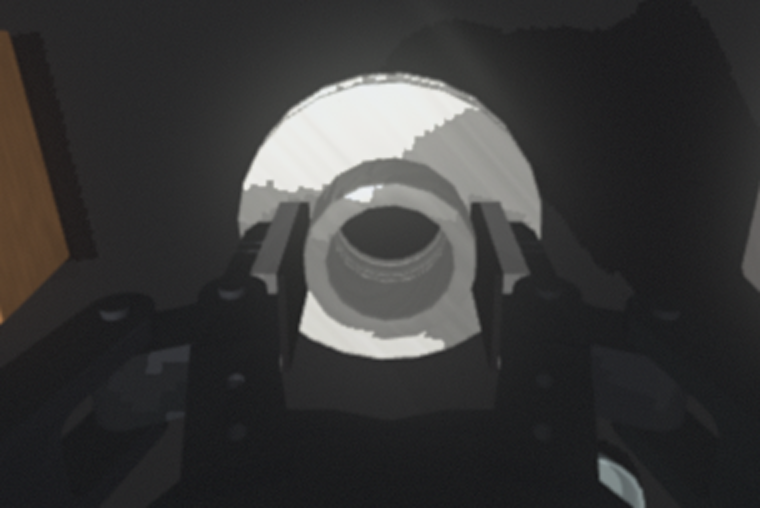

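The pulley is held square in the pads, bore centred at about (390,235). Next I move it over the stub.

```bash
python3 -m jog '[[-0.6,4,-0.3,0],[-1.1,8,-0.3,0],[-1.7,12,-0.3,0],[-2.3,16,-0.3,0],[-2.8,20,-0.3,0],[-3.2,23,-0.3,0],[-3.4,24.9,-0.3,0],[-3.4,24.9,-0.3,0],[-3.4,24.9,-0.3,0],[-3.4,24.9,-0.3,0],[-3.4,24.9,-0.3,0],[-3.4,24.9,-0.3,0]]'
python3 - <<'E'
from h import *
go((.6082,.0269,.125)); c=cam("wrist"); np.savez("w4.npz",**c); save(c,"w4.png",(60,130,440,384),2)
P=cloud(c);p,R,o=tool()
# held pulley wheel/hub in world: hub top plane
for nm,h in(("hub",.030),("wheel",.012)):
    z=p[2]-.0156+h
    k=((abs(P[...,2]-z)<.003)&(np.hypot(P[...,0]-p[0],P[...,1]-p[1])<.05)).astype(np.uint8)
    print(nm,k.sum(),P[k>0].mean(0).round(4),P[k>0].min(0).round(4),P[k>0].max(0).round(4))
    q=np.stack(((P[k>0]-p)@R)[:,:2].T,1); print("tool frame",q.min(0).round(4),q.max(0).round(4))
E
```

```text
t: 7.03
eef_pos: [0.6064, 0.0282, 0.1478]
tool_rot: [-0.0, 0.994, 0.113, -0.0]
contact_force: [0.1, 0.8, -1.4]
gripper_width: 0.466
grasp_force: 41.0
t 7.03 p [0.6064 0.0282 0.1478] xhead 0.2274
(0.6082, 0.0269, 0.125) -> cm [0.15 0.17 2.28]
hub 3293 [0.6081 0.0296 0.1619] [ 0.5855 -0.002   0.1594] [0.6267 0.0634 0.1653]
tool frame [-0.0209 -0.0346] [0.0205 0.0325]
wheel 7728 [0.6185 0.0319 0.1442] [ 0.5662 -0.0096  0.1414] [0.6458 0.0687 0.1474]
tool frame [-0.0398 -0.0409] [0.0397 0.038 ]
```

View pics/w4.png

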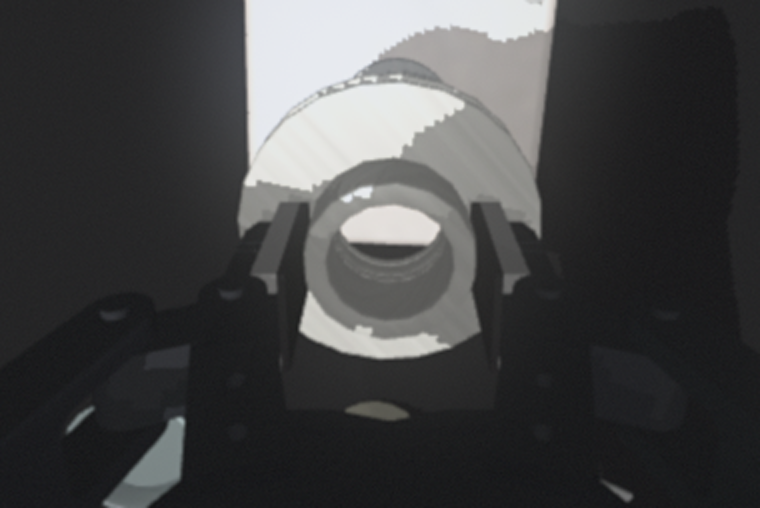

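The held pulley hides most of the stub, whose collar shows at (397,65). I nudge into alignment, then measure the residual.

```bash
python3 -m jog '[[0.15,0.2,1,0],[0.15,0.2,2,0],[0.15,0.2,2.2,0],[0.15,0.2,2.2,0],[0.15,0.2,2.2,0],[0.15,0.2,2.2,0]]'
cat > wc.py <<'E'
from h import *
# centre of the held wheel from the silhouette (upper plane), cloud-selected
c=cam("wrist"); P=cloud(c); p,R,o=tool(); z=p[2]-.0156+.012
k=((abs(P[...,2]-z)<.004)&(np.hypot(P[...,0]-p[0],P[...,1]-p[1])<.046)).astype(np.uint8)
h=cv2.convexHull(np.concatenate(cv2.findContours(k,0,1)[0]))[:,0]
q=ray(c,h[:,0],h[:,1],z)[:,:2]; T=(q-p[:2])@R[:2,:2]
print("T",T.min(0),T.max(0)); (x,y),r=cv2.minEnclosingCircle(q.astype(np.float32)); print("pulley world",x,y,r,"tool",(np.array([x,y])-p[:2])@R[:2,:2])
go((.6082,.0269,.125))
E
python3 wc.py
```

```text
t: 7.58
eef_pos: [0.6089, 0.0248, 0.1264]
tool_rot: [-0.0, 0.994, 0.112, 0.0]
contact_force: [-0.6, -0.3, -0.6]
gripper_width: 0.47
grasp_force: 41.0
T [-0.03902075 -0.04025671] [0.03979156 0.03812908]
pulley world 0.609056830406189 0.02569393627345562 0.039801932871341705 tool [ 0.00020831 -0.00083996]
t 7.63 p [0.609  0.0248 0.1266] xhead 0.2248
(0.6082, 0.0269, 0.125) -> cm [-0.04 -0.22  0.16]
```

```bash
python3 -m jog '[[-0.06,-0.14,0.8,0],[-0.06,-0.14,0.8,0],[-0.06,-0.14,0.8,0],[-0.06,-0.14,0.8,0]]'
python3 wc.py
```

```text
t: 7.97
eef_pos: [0.6078, 0.026, 0.1182]
tool_rot: [0.0, 0.994, 0.112, -0.0]
contact_force: [0.0, -0.6, -1.1]
gripper_width: 0.466
grasp_force: 41.0
T [-0.03911715 -0.04030431] [0.03973056 0.03809832]
pulley world 0.6078845262527466 0.026866260915994644 0.03981739655137062 tool [ 0.00013134 -0.00087317]
t 8.02 p [0.608  0.026  0.1184] xhead 0.2248
(0.6082, 0.0269, 0.125) -> cm [ 0.04 -0.08 -0.66]
```

Pulley centre (0.6079, 0.0269) against stub (0.6082, 0.0269): aligned. Descending onto the stub.

```bash
python3 -m jog '[[0.03,0,0.8,0],[0.03,0,1.4,0],[0.03,0,2,0],[0.03,0,2.6,0],[0.03,0,3.2,0],[0.03,0,3.2,0]]'
python3 -c "
from h import *
go((.6082,.0260,.0556))"
```

```text
t: 8.52
eef_pos: [0.6071, 0.0259, 0.0846]
tool_rot: [-0.0, 0.994, 0.112, -0.001]
contact_force: [-0.8, -0.6, -1.3]
gripper_width: 0.47
grasp_force: 41.0
t 8.52 p [0.6071 0.0259 0.0846] xhead 0.2248
(0.6082, 0.026, 0.0556) -> cm [0.11 0.02 2.9 ]
```

```bash
python3 -m jog '[[0.05,0,0.8,0],[0.05,0,1.5,0],[0.05,0,2.2,0],[0.05,0,2.6,0],[0.05,0,2.9,0],[0.05,0,2.9,0]]'
python3 -c "
from h import *
go((.6082,.0260,.0556))"
```

```text
t: 9.02
eef_pos: [0.6082, 0.0261, 0.0564]
tool_rot: [-0.0, 0.994, 0.112, -0.001]
contact_force: [-0.3, 0.3, -0.8]
gripper_width: 0.466
grasp_force: 41.0
t 9.02 p [0.6082 0.0261 0.0564] xhead 0.2248
(0.6082, 0.026, 0.0556) -> cm [0.   0.01 0.08]
```

```bash
python3 -m jog '[[0,0,0,0],[0,0,0,0],[0,0,0,0],[0,0,0,0],[0,0,0,0],[0,0,0,0],[0,0,0,0],[0,0,-2,0],[0,0,-6,0],[0,0,-10,0],[0,0,-14,0],[-1,0,-17,0],[-2,0,-17,0],[-2,0,-17,0],[-2,0,-17,0]]' -1
python3 - <<'E'
from h import *
c=cam("wrist"); P=cloud(c); d=np.hypot(P[...,0]-.6082,P[...,1]-.0269); v,u=np.mgrid[:384,:512]
for n,z,rr in(("hub",.07,.024),("wheel",.052,.044),("stub",.092,.02)):
    k=((abs(P[...,2]-z)<.003)&(d<rr)).astype(np.uint8)
    h=cv2.convexHull(np.concatenate(cv2.findContours(k,0,1)[0]))[:,0]
    q=ray(c,h[:,0],h[:,1],z)[:,:2]; (x,y),r=cv2.minEnclosingCircle(q.astype(np.float32)); print(n,round(x,4),round(y,4),round(r,4),k.sum(),np.median(P[k>0][:,2]))
    A=np.c_[P[k>0][:,:2],np.ones(k.sum())]; print(" slope",np.linalg.lstsq(A,P[k>0][:,2],rcond=None)[0][:2].round(3))
go((.5015,-.2992,.20))
E
```

```text
t: 10.27
eef_pos: [0.5886, 0.0214, 0.2269]
tool_rot: [0.0, 0.994, 0.112, -0.0]
contact_force: [-0.0, -0.3, -0.4]
gripper_width: 0.997
grasp_force: 0.0
hub 0.6083 0.0269 0.0209 633 0.06993266110692392
 slope [-0.001 -0.   ]
wheel 0.6081 0.0268 0.0398 3136 0.05212155666905288
 slope [ 0.001 -0.001]
stub 0.6082 0.027 0.013 620 0.09196511482121869
 slope [-0.014 -0.004]
t 10.32 p [0.5886 0.0215 0.2262] xhead 0.2246
(0.5015, -0.2992, 0.2) -> cm [-15.63  29.32   2.64]
```

Pulley is seated: hub top at 69.9 mm, centred within 0.2 mm, and level. Now the pliers.

```bash
python3 -m jog '[[-2,4,0,0],[-4,8,0,0],[-6,12,0,0],[-8,15.5,0,0],[-10,19,0,0],[-12,22.5,0,0],[-14,26,0,0],[-15.6,29.3,2.6,0],[-15.6,29.3,6,0],[-15.6,29.3,9,0],[-15.6,29.3,9,0],[-15.6,29.3,9,0],[-15.6,29.3,9,0]]' -1
python3 -c "
from h import *
go((.5015,-.2992,.028))"
```

```text
t: 11.4
eef_pos: [0.5035, -0.2981, 0.138]
tool_rot: [-0.0, 0.994, 0.113, 0.0]
contact_force: [0.6, 0.0, 1.2]
gripper_width: 1.001
grasp_force: 0.0
t 11.4 p [ 0.5035 -0.2981  0.138 ] xhead 0.2261
(0.5015, -0.2992, 0.028) -> cm [-0.23  0.06 11.  ]
```

```bash
python3 -m jog '[[-0.2,0.1,3,0],[-0.2,0.1,6,0],[-0.2,0.1,8,0],[-0.2,0.1,9.5,0],[-0.2,0.1,10.5,0],[-0.2,0.1,11,0],[-0.2,0.1,11,0],[-0.2,0.1,11,0],[-0.2,0.1,11,0]]' -1
python3 -c "
from h import *
go((.5015,-.2992,.028)); c=cam('wrist'); save(c,'w5.png',s=1.5)"
```

```text
t: 12.15
eef_pos: [0.5018, -0.3006, 0.0287]
tool_rot: [0.001, 0.994, 0.112, 0.001]
contact_force: [0.4, -0.0, 0.5]
gripper_width: 1.001
grasp_force: 0.0
t 12.15 p [ 0.5018 -0.3006  0.0287] xhead 0.2249
(0.5015, -0.2992, 0.028) -> cm [ 0.   -0.14  0.07]
```

View pics/w5.png

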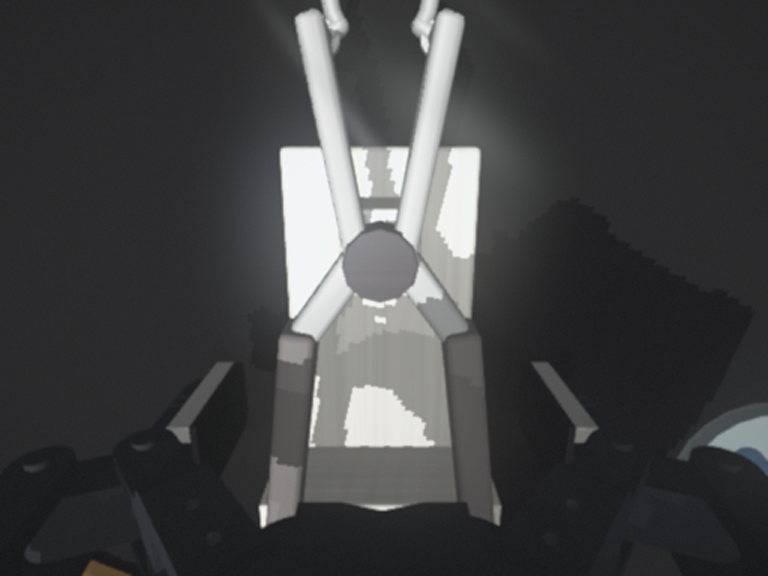

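The pliers sit centred between the open pads, with the rivet at (380,262) and the handles at (290,430) and (468,430). I squeeze here.

```bash
python3 -m jog '[[0,-0.1,0,0],[0,-0.1,0,0],[0,-0.1,0,0],[0,-0.1,0,0],[0,-0.1,0,0],[0,-0.1,0,0],[0,-0.1,0,0],[0,-0.1,0,0],[0,-0.1,0,0],[0,-0.1,0,0]]' 1 50
python3 -c "
from h import *
go((.5015,-.2992,.028))"
```

```text
t: 13.03
eef_pos: [0.5005, -0.3001, 0.0291]
tool_rot: [0.001, 0.994, 0.112, 0.0]
contact_force: [-4.8, 0.4, 13.6]
gripper_width: 0.564
grasp_force: 50.4
t 13.03 p [ 0.5005 -0.3001  0.0291] xhead 0.2245
(0.5015, -0.2992, 0.028) -> cm [ 0.11 -0.07  0.11]
```

```bash
python3 -m jog '[[0,0,-0.3,0],[0,0,-1,0],[0,0,-3,0],[0,0,-6,0],[0,0,-9,0],[0,0,-12,0],[0,0,-12,0],[0,0,-12,0],[0,0,-12,0],[0,0,-12,0]]'
python3 - <<'E'
from h import *
go((.5015,-.2992,.15)); c=cam("wrist"); save(c,"w6.png",s=1.5); np.savez("w6.npz",**c)
p,R,o=tool(); print(o["contact_force"],o["grasp_force"])
for n in("scene","top"):
    c=cam(n); np.savez(n+"6.npz",**c); P=cloud(c); a=R[:,0]; e=p+.1036*a; k=(np.hypot(P[...,0]-e[0],P[...,1]-e[1])<.045)&(P[...,2]>.08)
    q=(P[k]-p)@R; print(n,k.sum(),q.min(0).round(4),q.max(0).round(4))
    f=q[q[:,0]>.118]; print(len(f),np.median(f,0).round(4))
E
```

```text
t: 13.87
eef_pos: [0.4992, -0.2985, 0.1457]
tool_rot: [-0.001, 0.994, 0.112, -0.001]
contact_force: [0.9, -0.1, -1.8]
gripper_width: 0.561
grasp_force: 52.1
t 13.87 p [ 0.4992 -0.2985  0.1457] xhead 0.2249
(0.5015, -0.2992, 0.15) -> cm [ 0.21  0.11 -0.43]
[-0.64639097 -0.16418082 -2.03081134] 52.13143050670624
scene 184 [ 0.059  -0.0294 -0.3419] [0.1249 0.0279 0.0102]
18 [ 0.1213 -0.0013  0.0035]
top 100 [ 0.0602 -0.0279 -0.0311] [0.1238 0.0268 0.0121]
14 [ 0.1202 -0.0012  0.0065]
```

View pics/w6.png

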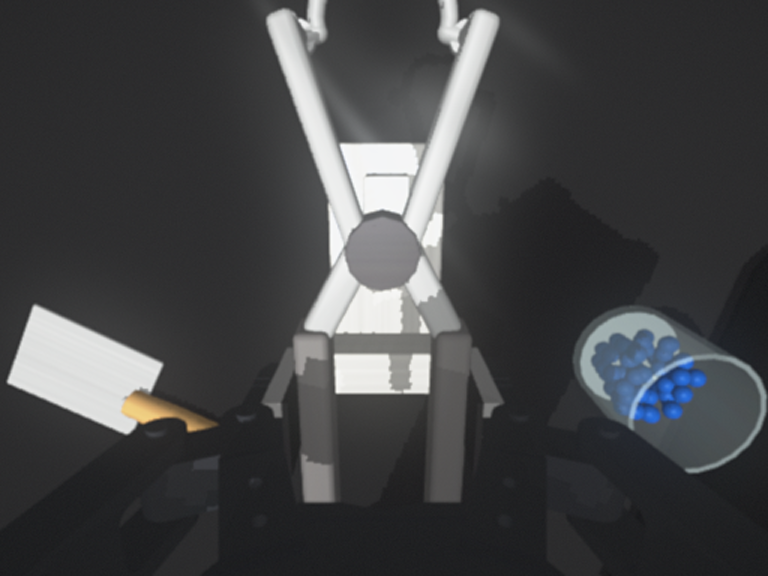

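Squeezed: the handles are parallel at x≈315 and 448, and the jaws have spread to (280,18) and (485,18). The rivet is at (382,250), on the camera's centre line. Now I measure pose in the hand.

```bash
cat > ih.py <<'E'
from h import *
def inhand(c,p,R,show=True):
    P=cloud(c); T=(P-p)@R; v,u=np.mgrid[:384,:512]; U=u*1.5;V=v*1.5
    hd=(V>345)&(V<490)&(((U>302)&(U<328))|((U>434)&(U<462)))
    A=np.c_[T[hd][:,:2],np.ones(hd.sum())]; s=np.linalg.lstsq(A,T[hd][:,2],rcond=None)[0]
    print("handles n",hd.sum(),"z top",T[hd][:,2].mean().round(4),"slopes",s[:2].round(4),"z at x=0",s[2].round(4),"y",T[hd][:,1][U[hd]<380].mean().round(4),T[hd][:,1][U[hd]>380].mean().round(4))
    rv=(np.hypot(U-382,V-248)<28); print("rivet",T[rv].mean(0).round(4))
    e=(V>345)&(V<490)&(U>295)&(U<470); 
    L=(U>200)&(U<380)&(V<200)&(abs(T[...,2]+.012)<.02); Rr=(U>=380)&(U<560)&(V<200)&(abs(T[...,2]+.012)<.02)
    for k in(L,Rr):
        q=T[k]; tip=q[q[:,0]>q[:,0].max()-.008]; print("jaw",k.sum(),"xmax",q[:,0].max().round(4),"tip",tip.mean(0).round(4))
    hm=(abs(T[...,2]-s[2])<.006)&(V<345)&(V>300)&(U>295)&(U<470); print("handle front x",T[hm][:,0].max().round(4))
if __name__=="__main__":
    p,R,o=tool(); inhand(dict(np.load("w6.npz")),p,R)
E
python3 ih.py
```

```text
** On entry to DLASCL parameter number  4 had an illegal value
 ** On entry to DLASCL parameter number  4 had an illegal valueTraceback (most recent call last):
  File "ih.py", line 14, in <module>
    p,R,o=tool(); inhand(dict(np.load("w6.npz")),p,R)
                  ~~~~~~^^^^^^^^^^^^^^^^^^^^^^^^^^^^^
  File "ih.py", line 5, in inhand
    A=np.c_[T[hd][:,:2],np.ones(hd.sum())]; s=np.linalg.lstsq(A,T[hd][:,2],rcond=None)[0]
                                              ~~~~~~~~~~~~~~~^^^^^^^^^^^^^^^^^^^^^^^^^
    x, resids, rank, s = _umath_linalg.lstsq(a, b, rcond,
                         ~~~~~~~~~~~~~~~~~~~^^^^^^^^^^^^^
                                             signature=signature)
                                             ^^^^^^^^^^^^^^^^^^^^
    raise LinAlgError("SVD did not converge in Linear Least Squares")
numpy.linalg.LinAlgError: SVD did not converge in Linear Least Squares
```

Some depth pixels are missing, so I mask the NaNs.

```bash
sed -i 's/^    hd=(V>345)/    ok=np.isfinite(T[...,0]); print("valid",ok.mean(), "min row with depth",V[ok].min(),np.bincount((~ok).sum(1)>0))\n    hd=ok\&(V>345)/; s/rv=(np/rv=ok\&(np/' ih.py; python3 ih.py; python3 - <<'E'
from h import *
c=dict(np.load("w6.npz")); d=c["depth"]; print(d[::24,213].round(3),d[::24,300].round(3),d[250:330:10,208].round(3))
E
```

```text
valid 0.9959513346354166 min row with depth 0.0 [ 44 340]
handles n 3344 z top -0.0264 slopes [0.0029 0.0011] z at x=0 -0.0264 y -0.0203 0.0177
rivet [ 0.0482 -0.001  -0.0264]
jaw 3103 xmax 0.1134 tip [ 0.1091 -0.0201  0.0058]
jaw 3110 xmax 0.1133 tip [0.109  0.0183 0.0056]
handle front x 0.0331
[0.13  0.133 0.264 0.113 0.114 0.282 0.288 0.296 0.301 0.127 0.127 0.132
 0.134 0.137 0.084 0.075] [0.129 0.134 0.114 0.112 0.114 0.28  0.288 0.295 0.302 0.128 0.127 0.13
 0.134 0.138 0.084 0.075] [0.128 0.129 0.131 0.133 0.133 0.136 0.137 0.137]
```

The pliers are level in the hand (slopes under 0.003), and the ring eye is at tool (107, -1, +7.6) mm. That puts the TCP target at (0.504, 0.002).

```bash
python3 -m jog '[[0.5,-2,-0.5,0],[1.3,-5,-0.5,0],[2.1,-8.5,-0.5,0],[2.9,-12,-0.5,0],[3.8,-15.5,-0.5,0],[4.7,-19,-0.5,0],[5.5,-22.5,-0.5,0],[6.3,-25.5,-0.5,0],[6.9,-28,0,0],[7.2,-29.2,0.5,0],[7.2,-29.2,1,0],[7.2,-29.2,1,0],[7.2,-29.2,1,0],[7.2,-29.2,1,0],[7.2,-29.2,1,0]]'
cat > al.py <<'E'
from h import *
from ih import inhand
go((.5041,.0020,.118),(.5041,.0020,.0836)); p,R,o=tool(); c=cam("wrist"); inhand(c,p,R)
print("F",o["contact_force"].round(1),o["grasp_force"],o["gripper_width"])
P=cloud(c); k=(abs(P[...,2]-.092)<.003)&(np.hypot(P[...,0]-.608,P[...,1]-.027)<.017); print("stub vis",k.sum(), P[k].mean(0).round(4) if k.any() else "")
E
python3 al.py; python3 - <<'E'
from h import *
c=cam("scene"); save(c,"s7.png",(190,180,290,260),7); c=cam("top"); P=cloud(c); p,R,o=tool()
k=(np.hypot(P[...,0]-.606,P[...,1]-.025)<.05)&(P[...,2]>.1); q=P[k]; print(k.sum(),q.min(0),q.max(0)); k2=(np.hypot(P[...,0]-.606,P[...,1]-.025)<.02)&(abs(P[...,2]-.092)<.006); print("stub in top",k2.sum(),P[k2].mean(0))
E
```

```text
t: 15.27
eef_pos: [0.5057, 0.0001, 0.1374]
tool_rot: [0.0, 0.994, 0.111, 0.0]
contact_force: [0.8, 0.3, -2.2]
gripper_width: 0.557
grasp_force: 52.2
t 15.27 p [5.057e-01 1.000e-04 1.374e-01] xhead 0.2225
(0.5041, 0.002, 0.118) -> cm [-0.12 -0.22  1.94]
(0.5041, 0.002, 0.0836) -> cm [-0.12 -0.22  5.38]
valid 0.9960174560546875 min row with depth 0.0 [ 55 329]
handles n 3352 z top -0.0266 slopes [0.003 0.001] z at x=0 -0.0266 y -0.0201 0.018
rivet [ 0.0485 -0.0008 -0.0266]
jaw 3102 xmax 0.1135 tip [ 0.1093 -0.0198  0.0054]
jaw 3115 xmax 0.1139 tip [0.1095 0.0186 0.0055]
handle front x 0.0334
F [ 0.8  0.3 -2.2] 52.156038880348206 0.557458908929057
stub vis 1827 [0.6076 0.0267 0.0919]Traceback (most recent call last):
  File "<stdin>", line 3, in <module>
    return umr_minimum(a, axis, None, out, keepdims, initial, where)
ValueError: zero-size array to reduction operation minimum which has no identity
```

View pics/s7.png

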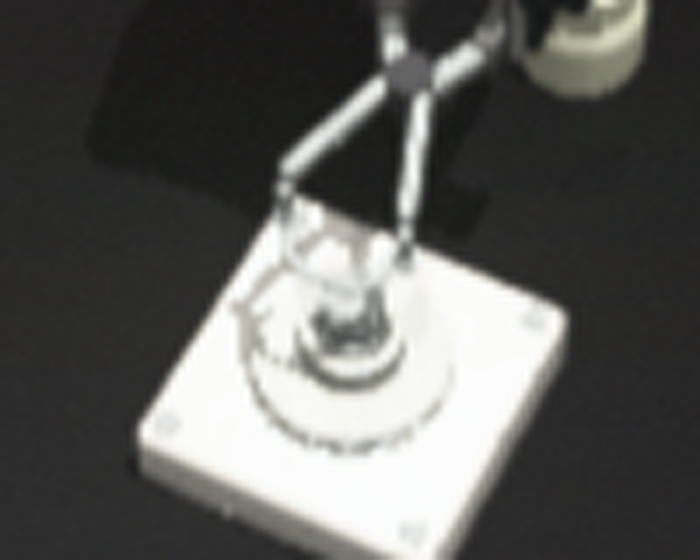

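The ring hangs over the stub top at crop (345,240), with the stub at (350,315) and the pulley seated below. I correct the small offset and lower to just above the top.

```bash
python3 -m jog '[[-0.1,-0.2,0.7,0],[-0.1,-0.2,1.3,0],[-0.1,-0.2,1.9,0],[-0.1,-0.2,1.9,0],[-0.1,-0.2,1.9,0],[-0.1,-0.2,1.9,0],[-0.1,-0.2,1.9,0]]'
python3 al.py
```

```text
t: 16.0
eef_pos: [0.5044, 0.0033, 0.1185]
tool_rot: [0.0, 0.994, 0.112, 0.0]
contact_force: [0.6, 0.4, -1.5]
gripper_width: 0.556
grasp_force: 52.2
t 16.0 p [0.5044 0.0033 0.1185] xhead 0.2249
(0.5041, 0.002, 0.118) -> cm [-0.06  0.12  0.05]
(0.5041, 0.002, 0.0836) -> cm [-0.06  0.12  3.49]
valid 0.9960683186848959 min row with depth 0.0 [ 47 337]
handles n 3344 z top -0.0267 slopes [0.0033 0.0013] z at x=0 -0.0266 y -0.0201 0.018
rivet [ 0.0485 -0.0008 -0.0266]
jaw 3102 xmax 0.1137 tip [ 0.1094 -0.0199  0.0055]
jaw 3121 xmax 0.1137 tip [0.1094 0.0186 0.0055]
handle front x 0.0335
F [ 0.6  0.4 -1.5] 52.15331554412842 0.5561566448293049
stub vis 2295 [0.6075 0.0268 0.0919]
```

```bash
python3 -m jog '[[-0.05,0.1,0,0],[-0.05,0.1,0,0],[-0.05,0.1,0,0],[-0.05,0.1,0,0],[-0.05,0.1,0,0]]'
python3 al.py | grep -v valid
```

```text
t: 16.47
eef_pos: [0.5039, 0.0022, 0.1184]
tool_rot: [-0.0, 0.994, 0.112, 0.0]
contact_force: [0.2, -0.5, -0.8]
gripper_width: 0.559
grasp_force: 52.2
t 16.47 p [0.5039 0.0022 0.1184] xhead 0.2248
(0.5041, 0.002, 0.118) -> cm [0.01 0.03 0.04]
(0.5041, 0.002, 0.0836) -> cm [0.01 0.03 3.48]
handles n 3342 z top -0.0267 slopes [0.0034 0.0003] z at x=0 -0.0267 y -0.02 0.018
rivet [ 0.0486 -0.0007 -0.0267]
jaw 3102 xmax 0.114 tip [ 0.1096 -0.0198  0.0055]
jaw 3112 xmax 0.1137 tip [0.1095 0.0186 0.0053]
handle front x 0.0336
F [ 0.2 -0.5 -0.8] 52.154481410980225 0.5594460859518762
stub vis 2308 [0.6076 0.0268 0.0919]
```

```bash
python3 -m jog '[[0,0,0.5,0],[0,0,1,0],[0,0,1.5,0],[0,0,1.8,0],[0,0,2.1,0],[0,0,2.1,0],[0,0,2.1,0]]'
python3 al.py | grep -v valid
```

```text
t: 17.1
eef_pos: [0.5037, 0.0022, 0.0971]
tool_rot: [-0.0, 0.994, 0.112, -0.0]
contact_force: [0.3, -0.2, -1.7]
gripper_width: 0.555
grasp_force: 52.2
t 17.1 p [0.5037 0.0022 0.0971] xhead 0.2248
(0.5041, 0.002, 0.118) -> cm [ 0.03  0.03 -2.09]
(0.5041, 0.002, 0.0836) -> cm [0.03 0.03 1.35]
handles n 3339 z top -0.0267 slopes [0.0027 0.0007] z at x=0 -0.0267 y -0.0201 0.0179
rivet [ 0.0486 -0.0008 -0.0267]
jaw 4340 xmax 0.1138 tip [ 0.1095 -0.0112  0.0052]
jaw 4435 xmax 0.1138 tip [0.1095 0.0093 0.0051]
handle front x 0.0336
F [ 0.3 -0.2 -1.7] 52.16081142425537 0.5553825432721944
stub vis 2603 [0.6055 0.0265 0.0919]
```

No contact; the ring is around the stub. Down to the groove.

```bash
python3 -m jog '[[0,0,0.4,0],[0,0,0.8,0],[0,0,1.1,0],[0,0,1.35,0],[0,0,1.35,0],[0,0,1.35,0],[0,0,1.35,0],[0,0,1.35,0],[0,0,1.35,0],[0,0,1.35,0]]'
python3 al.py | grep -v valid; python3 - <<'E'
from h import *
c=cam("scene"); save(c,"s8.png",(190,180,290,260),7); print(np.abs(bot.get_obs()["joint_vel"]).max())
E
```

```text
t: 17.98
eef_pos: [0.504, 0.0022, 0.0839]
tool_rot: [0.0, 0.994, 0.112, 0.0]
contact_force: [-0.2, 1.1, -1.8]
gripper_width: 0.556
grasp_force: 52.2
t 17.98 p [0.504  0.0022 0.0839] xhead 0.2247
(0.5041, 0.002, 0.118) -> cm [ 0.01  0.02 -3.41]
(0.5041, 0.002, 0.0836) -> cm [0.01 0.02 0.03]
handles n 3346 z top -0.0266 slopes [0.0027 0.0007] z at x=0 -0.0266 y -0.0201 0.018
rivet [ 0.0486 -0.0008 -0.0267]
jaw 4436 xmax 0.1139 tip [ 0.1086 -0.0126 -0.0023]
jaw 4488 xmax 0.1136 tip [ 0.1084  0.0107 -0.0026]
handle front x 0.0335
F [-0.2  1.1 -1.8] 52.15372681617737 0.5556352161112516
stub vis 2534 [0.6039 0.026  0.0919]
0.0018286512930128643
```

View pics/s8.png

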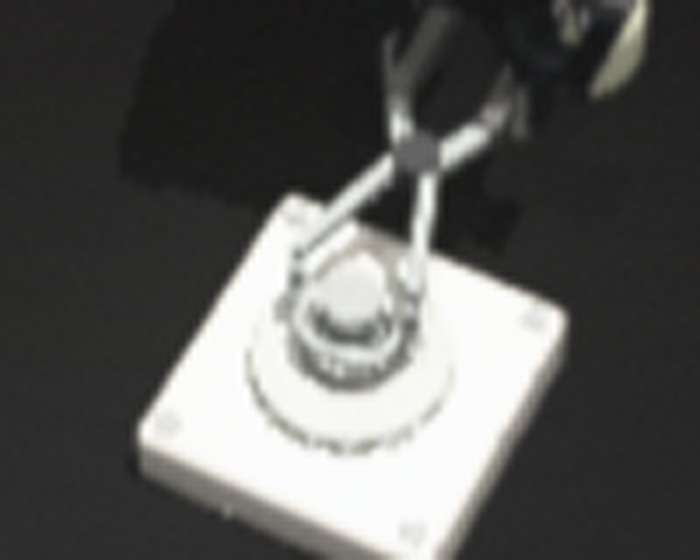

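The ring encircles the stub at crop (350,330), with the stub top showing through at (352,290). Contact force is near zero and the arm is still. Handing in.

```bash
python3 -c "
from station import bot
print(bot.hand_in())"
```

```text
the job is handed in; nothing more can be done
None
```

The job is handed in at about 18 s; no verdict came back. By my last measurements, the pulley was seated and level, and the squeezed pliers held the spread ring still around the groove, about 0.5 mm above its middle height with near-zero contact force.

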